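# Turn the jigger box lid-up and put the jigger away

### The arm

A 6-joint arm with a two-finger parallel gripper is mounted at the origin on a cart in front of the work surface, level with it; the furniture and walls round the work are solid. World frame = base frame: x ahead of the robot, y to its left, z up, the work surface at z = 0. Lengths are in mm, angles in degrees, forces in N, time in s.
With the tool pointing down it reaches from about 300 to 850 mm from the base axis. Payload 4.2 kg.
Tool frame: the origin (TCP) lies midway between the tips of the shut fingers; the grasp point (between the pads) lies 19 mm behind it; z points along the fingers, y is the line along which they close (so a half turn about z gives the same grasp; the last joint's range is limited). The gripper opens to 91 mm and grips with 3 to 60 N. Pads are 32 mm wide; open, the fingers measure 118 mm over their backs; the gripper's body (76 mm by 178 mm) begins 60 mm behind the grasp point.
Start: joints at [-71.391, 18.312, 89.639, -0, 72.044, -1.146], TCP at [194.359, -541.173, 213.976] pointing down, gripper open.
Joint ranges: [-177.97, 177.97], [-48.28, 115.42], [12.27, 149.76], [-77.06, 257.06], [2.81, 150.46], [-146.56, 146.56]. Speed limits (degrees/s): [147.25, 147.25, 180, 180, 180, 180].

### API

Orientations are given as [roll, pitch, yaw] about the fixed x, y, z axes, in that order (R = Rz(yaw) Ry(pitch) Rx(roll)).
In Python, from workcell import env gives the robot as it stands.
- The arm moves only by the shell command python3 -m jog 'ROWS' [FORCE]. ROWS is a JSON object of lists of equal length, an entry for each row: "jaw": the finger opening in mm, from 0 to 91.2; "slide": the shift along the tool's x, y, z in units of 30 mm (1.0 is 30 mm), a list of three; "spin": the turn about the tool's z in units of 8 degrees (1.0 is 8 degrees). In form: {"jaw": [jaw, ...], "slide": [[dx, dy, dz], ...], "spin": [spin, ...]}. A call has 1 to 10 rows; each row shifts and turns the commanded pose from where the row before left it, along the tool's axes as they then stand; what a row does not reach is not made up. A row lasts 1/10 s, in which the tool goes at most 50 mm and 8.59 degrees, less where a joint would pass 70% of its speed; a pose out of reach is approached as far as the arm can. A call is refused whole if a number of a shift passes 1 or a number of a turn 1, either way. A call with a gripper value outside its range is refused whole. The fingers move at their own pace and stop on an object; FORCE is the grip in N (left out, the last holds). Time passes only in rows, so rows that do not move let the fingers close. It gives the time, the measured TCP pose, the force, the opening and the grip force at its end, in the units of the state.
- env.state(): the state, without advancing time (a new reading comes with each control period).
- env.grab_frame(name): name is "side" or "top" or "wrist"; returns the picture (384x512x3 uint8, red, green, blue); there is no depth.
- env.camera_model(name): a dict with "fx", "fy", "cx", "cy" (pixels), "camera_from_world" (4x4, takes a point from world to camera coordinates). Camera axes: x right, y up, looking along -z (the intrinsics and any distortion apply to the point x, -y, -z); pixel columns grow to the right and rows downward; lengths in mm; the calibration is good to about 2 mm. A picture is of the moment at which its call begins: read the wrist's pose just before it. camera_model takes no time and is no camera call; for the wrist camera it gives the pose at the moment of the call.
- env.job_done(): hands the job in; it is judged then, once.
The state is a dict: "time_s": time; "qpos": joint angles; "qvel": joint speeds; "effort": joint torques, N m; "ee_pos": TCP position; "ee_rot": TCP orientation; "force": force on the tool from outside, world axes, zero at the start; "torque": the same for the moment, N m; "gripper_width": finger opening in mm; "gripper_force": force on a finger pad.
Only numpy, scipy, OpenCV 4.12 (cv2) and the standard library are available. Lean on these libraries where they do the work, as an engineer would, in place of code of your own. Each camera call takes 0.05 s, during which the arm holds its last target. There are 200 camera calls.

### The job

The jigger's wooden box has been left standing on its lid. Without lifting it clear of the worktop, tip it over its long edge a quarter turn at a time, letting it come to rest on its side in between, until the lid is on top; then slide the lid open by its finger bar, stand the jigger upright on the floor of the box and slide the lid fully shut. Leave the rocks glass and the candle where they stand.

Things in the scene. Friction and masses are not known exactly. Their poses are not given: they have to be found in the camera images.
- jigger_box: dark wooden box with a sliding lid, 160 mm long (its x) x 100 wide (y) x 110 high (z), 0.3 to 0.7 kg, stands on bare stone. Origin at its middle; +z points out through the lid side: down at the start, plain bottom on top. +x points roughly away from the robot. Too wide to grip across; a fingertip push near the top of a long side, up and over, tips it; past about 45 degrees it falls over.
- box_floor (a point): middle of the floor inside the box, x = 0, y = 0, z = -48 mm in the box frame, same axes. Walls 7 mm thick: inside 146 mm (x) by 86 mm (y), 88 mm high under the lid, so the jigger fits only standing. Side walls and the -x end wall rise to 55 mm above the box's origin (the rim); the lower +x end wall lets the lid slide out over it.
- box_lid (a joint): how far the lid is slid open, m: 0 shut (as at the start), 0.092 open to its stop. It slides along the box's +x; about 1.3 N of friction, stays where left. A light wooden panel 6 mm thick in grooves, its top 9 mm below the rim (46 mm above the box's origin). Open by d, it uncovers the inside from x = -73 mm to -73 mm + d in the box frame.
- finger_bar (a point): middle of the top of the finger bar on the lid, axes as the box's: a wooden bar 10 mm thick (x), 60 mm long (y), 8 mm high above the lid panel. Lid shut: at x = -34 mm, z = +54 mm in the box frame, 34 mm of clear lid between it and the -x end wall. Moves with the lid. Keep the wrist low near it: from x = 0.60 m on a wall cabinet hangs 0.52 m above the worktop.
- jigger: metal double-cone measure standing upright, 43 mm across at both rims and 84 mm high (to be taken as a 43 mm cylinder), 0.11 kg; origin at the middle of its underside, z up
- rocks_glass: empty cut rocks glass, 80 mm across, 92 mm high, standing at the right of the work; origin at the middle of its underside
- candle: candle in a glass, 72 mm across, 71 mm high, standing at the left of the work; origin at the middle of its underside
Not all that is in view belongs to the job. There is more than one size of the jigger_box; the job needs the largest.

How it is judged (in metres and radians):
On the way, in this order (a step that is already met when the one before it is completed fails the run):
1. the box rests on one long side, a quarter turn from where it was (angle between jigger_box's own z axis and vertical between 1.47 and 1.67 rad and angle between jigger_box's own x axis and vertical above 1.47 rad and height (world z) of jigger_box below 0.055 m and angular speed of jigger_box below 0.3 rad/s), for 0.2 s.
2. the box stands on its bottom, lid up and still shut (angle between jigger_box's own z axis and vertical below 0.1 rad and height (world z) of jigger_box below 0.06 m and angular speed of jigger_box below 0.3 rad/s and value of joint box_lid below 0.015 m), for 0.2 s.
3. the lid is slid open wide enough for the jigger (value of joint box_lid above 0.055 m and angle between jigger_box's own z axis and vertical below 0.1 rad), for 0.2 s.
4. the jigger stands in the box (z of jigger in the frame of jigger_box between -0.055 and -0.042 m and x of jigger in the frame of jigger_box between -0.075 and 0.075 m and y of jigger in the frame of jigger_box between -0.045 and 0.045 m and angle between jigger's own z axis and vertical below 0.15 rad), for 0.2 s.
At the end, for the whole second after the job is handed in: the box stands still on its bottom on the worktop, lid side up within 0.06 rad; the lid is shut to within 6 mm; the jigger stands upright (within 0.15 rad) on the floor inside it (all of step 4 and angle between jigger_box's own z axis and vertical below 0.06 rad and height (world z) of jigger_box between 0.05 and 0.06 m and linear speed of jigger_box below 0.02 m/s and value of joint box_lid below 0.006 m); the robot touches nothing.
It fails at once if the box is lifted clear of the worktop (its middle above 100 mm; tipping raises it to 75 mm) (height (world z) of jigger_box above 0.1 m).
It fails at once if the rocks glass is shifted more than 30 mm or tipped (distance of rocks_glass from where it was at the start of the episode above 0.03 m or angle between rocks_glass's own z axis and vertical above 0.3 rad).
It fails at once if the candle is shifted more than 30 mm or tipped (distance of candle from where it was at the start of the episode above 0.03 m or angle between candle's own z axis and vertical above 0.3 rad).
It also fails if it takes over 72 s, if anything falls off the work surface, if the arm or the gripper's body presses on something with over 40 N, if the wrist force passes 120 N, or if a joint passes its speed limit or range.

## Working session

There is one attempt and no reset: what is moved stays moved. The work goes in short steps, Python scripts to look and compute and a shell command to move; the robot and the scene stay as the last step left them, time stands still between calls to the robot, and variables do not carry over. Pictures are saved under pics/ and viewed, at most 10 in all, crops included, and the job is handed in when it is done.

```bash
ls; mkdir -p pics; python3 - <<'E'
from workcell import env
import cv2,numpy as np
print(env.state())
a=[]
for n in("top","side"):
    f=env.grab_frame(n); cv2.imwrite(f"pics/{n}0.png",f[:,:,::-1]); a.append(f)
    print(n,env.camera_model(n))
E
```

```text
pics
{'time_s': 0.0, 'qpos': array([-7.13912922e+01,  1.83511192e+01,  8.97058498e+01,  5.44934785e-04,
        7.20411875e+01, -1.14723135e+00]), 'qvel': array([-0.04057563,  0.06227343, -0.01133242,  0.10932175,  0.00730417,
       -0.1144104 ]), 'effort': array([ 1.29330943e-03, -4.12457943e+01, -2.31977087e+01,  7.28720916e-02,
        4.57716035e-02, -1.66451227e-04]), 'ee_pos': array([ 194.19401751, -540.69787731,  213.1292567 ]), 'ee_rot': array([-1.79901874e+02, -2.48324469e-03,  1.97557686e+01]), 'force': array([-0.95971136,  0.45188068,  0.05558607]), 'torque': array([ 0.02559107, -0.01588269,  0.00412159]), 'gripper_force': 0.0, 'gripper_width': 91.06219750666588}
top {'fx': 378.7375378688307, 'fy': 378.7375378688307, 'cx': 261.15244608499995, 'cy': 191.65918111245867, 'camera_from_world': array([[-2.70658131e-02, -9.99629083e-01, -3.02285447e-03,
        -1.12060595e+02],
       [ 9.89961827e-01, -2.72234542e-02,  1.38688369e-01,
        -4.66358823e+02],
       [-1.38719220e-01,  7.61202958e-04,  9.90331459e-01,
        -1.78798104e+03],
       [ 0.00000000e+00,  0.00000000e+00,  0.00000000e+00,
         1.00000000e+00]])}
side {'fx': 359.4597550241014, 'fy': 359.4597550241014, 'cx': 257.8774921341979, 'cy': 188.45688809531032, 'camera_from_world': array([[-8.24248409e-01, -5.66228353e-01, -1.10581747e-04,
         3.02869465e+02],
       [ 2.90177770e-01, -4.22574235e-01,  8.58619752e-01,
        -2.58987787e+02],
       [-4.86221577e-01,  7.07683876e-01,  5.12613022e-01,
        -1.12932792e+03],
       [ 0.00000000e+00,  0.00000000e+00,  0.00000000e+00,
         1.00000000e+00]])}
```

View pics/top0.png

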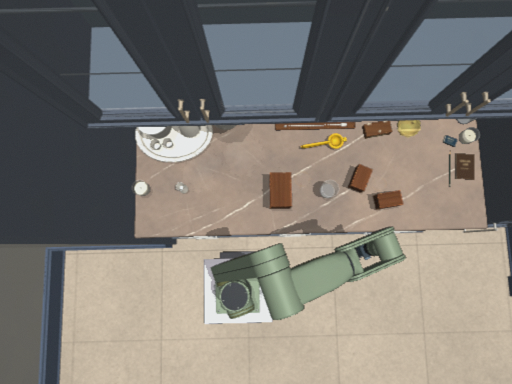

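View pics/side0.png

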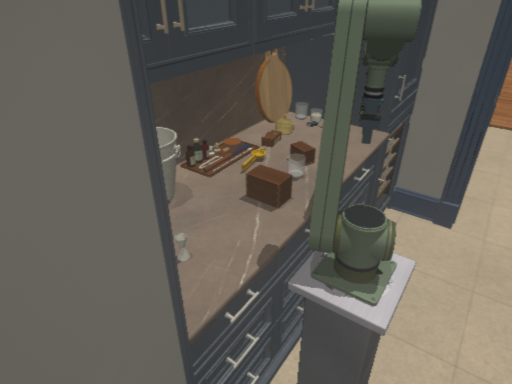

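Top view: four brown boxes at (281,190), (361,178), (389,200) and (377,129). The one at (281,190) is clearly the largest, so it's the box for the job. The jigger is at about (182,187), the candle at (141,188) and the rocks glass at (329,188). The side view shows the box at (269,185), the glass at (296,165) and the jigger at (182,247). Next I'll take an enlarged crop and measure.

```bash
cat > h.py <<'E'
import cv2,numpy as np
from workcell import env
def ray(m,u,v):
    T=np.array(m["camera_from_world"]);R=T[:3,:3];c=-R.T@T[:3,3]
    d=R.T@np.array([(u-m["cx"])/m["fx"],-(v-m["cy"])/m["fy"],-1.]);return c,d
def onz(m,u,v,z):
    c,d=ray(m,u,v);return (c+d*(z-c[2])/d[2])
def proj(m,p):
    q=m["camera_from_world"]@np.append(p,1.);return np.array([m["cx"]+m["fx"]*q[0]/-q[2],m["cy"]-m["fy"]*q[1]/-q[2]])
def save(f,n): cv2.imwrite(f"pics/{n}.png",f[:,:,::-1])
def st():
    s=env.state();return {k:np.round(s[k],1).tolist() for k in("time_s","ee_pos","ee_rot","force","gripper_width","qpos")}
E
python3 - <<'E'
from h import *
m=env.camera_model("top");f=cv2.imread("pics/top0.png")[:,:,::-1].copy()
hsv=cv2.cvtColor(f,cv2.COLOR_RGB2HSV)
k=((hsv[...,0]<14)&(hsv[...,1]>120)&(hsv[...,2]>35)).astype(np.uint8)
for c in cv2.findContours(k,0,2)[0]:
    if cv2.contourArea(c)>60:
        r=cv2.minAreaRect(c);print(r,cv2.boundingRect(c))
        print([onz(m,*p,110)[:2].round(0).tolist() for p in cv2.boxPoints(r)])
for n,u,v,z in(("jig",182,187,84),("candle",141,188,71),("glass",329,188,92)):print(n,onz(m,u,v,z).round())
cv2.imwrite("pics/c.png",np.vstack([cv2.resize(f[150:230,120:280],(800,400),interpolation=3),cv2.resize(f[110:215,260:420],(300,197),interpolation=3).repeat(1,1) if 0 else cv2.resize(f[165:205,260:420],(800,200),interpolation=3)])[:,:,::-1])
E
```

```text
((388.1415710449219, 199.17051696777344), (14.673519134521484, 26.22986602783203), 81.25383758544922) (375, 191, 28, 18)
[[428.0, -643.0], [443.0, -763.0], [376.0, -768.0], [361.0, -648.0]]
((280.5, 190.0), (34.0, 21.0), 90.0) (270, 173, 22, 35)
[[538.0, -168.0], [536.0, -265.0], [378.0, -259.0], [380.0, -163.0]]
((360.0791015625, 177.72520446777344), (15.481635093688965, 24.38745880126953), 21.250505447387695) (349, 165, 23, 26)
[[466.0, -527.0], [572.0, -574.0], [543.0, -640.0], [438.0, -592.0]]
((376.99188232421875, 128.44866943359375), (12.425018310546875, 27.189476013183594), 81.02737426757812) (363, 122, 29, 15)
[[759.0, -611.0], [776.0, -739.0], [716.0, -744.0], [699.0, -616.0]]
((314.9937744140625, 125.77043151855469), (5.646587371826172, 78.13362884521484), 88.45184326171875) (276, 122, 79, 8)
[[772.0, -203.0], [772.0, -571.0], [745.0, -570.0], [745.0, -203.0]]
jig [488. 245.  84.]
candle [491. 441.  71.]
glass [ 463. -441.   92.]
```

View pics/c.png

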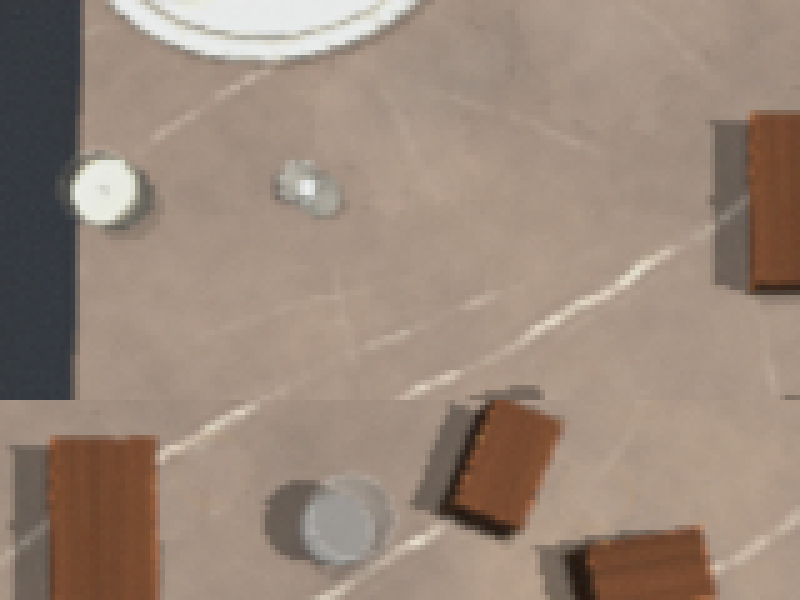

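The crop confirms that (281,190), at about 160x100 mm, is the large box, with its centre near (460,-214). The glass is at (335,188), the jigger stands at about (180,187) and the candle is at (141,189). I'll tip the box towards +y, away from the glass. First I turn the tool to yaw 90.

```bash
python3 -m jog '{"jaw":[0,0,0,0,0,0,0,0,0],"slide":[[0,0,0],[0,0,0],[0,0,0],[0,0,0],[0,0,0],[0,0,0],[0,0,0],[0,0,0],[0,0,0]],"spin":[-1,-1,-1,-1,-1,-1,-1,-1,-0.78]}' 20
python3 -m jog '{"jaw":[0,0,0,0,0,0,0,0,0,0],"slide":[[0.8,0.93,0],[0.8,0.93,0],[0.8,0.93,0],[0.8,0.93,0],[0.8,0.93,0],[0.8,0.93,0],[0.8,0.93,0],[0.8,0.93,0],[0.8,0.93,0],[0.5,0.63,0]],"spin":[0,0,0,0,0,0,0,0,0,0]}'
python3 - <<'E'
from h import *
print(st());print(env.camera_model("wrist"));save(env.grab_frame("wrist"),"w1")
E
```

```text
time_s: 1.0
ee_pos: [194.3, -540.9, 213.5]
ee_rot: [-180.0, -0.1, 90.3]
force: [-0.2, 0.0, 0.5]
gripper_width: 22.4
gripper_force: 0.0
time_s: 2.0
ee_pos: [465.7, -308.3, 213.5]
ee_rot: [-180.0, -0.0, 90.1]
force: [-0.8, -0.2, -0.6]
gripper_width: 0.6
gripper_force: 0.0
{'time_s': 2.0, 'ee_pos': [465.7, -308.3, 213.5], 'ee_rot': [-180.0, -0.0, 90.1], 'force': [-0.8, -0.2, -0.6], 'gripper_width': 0.6, 'qpos': [-34.7, 16.9, 91.8, 0.0, 71.4, -34.8]}
{'fx': 278.1951180369956, 'fy': 278.1951180369956, 'cx': 254.20515358132872, 'cy': 191.9487740874177, 'camera_from_world': array([[ 9.99999209e-01,  1.25134202e-03,  1.27503856e-04,
        -4.65680045e+02],
       [-1.17866475e-03,  9.67633412e-01, -2.52357267e-01,
         3.27266106e+02],
       [-4.39162243e-04,  2.52356917e-01,  9.67634122e-01,
        -3.11370634e+02],
       [ 0.00000000e+00,  0.00000000e+00,  0.00000000e+00,
         1.00000000e+00]])}
```

View pics/w1.png

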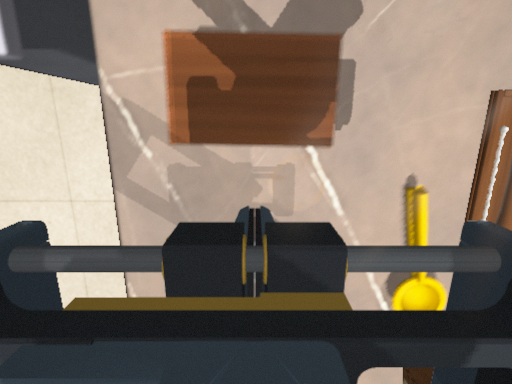

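The wrist view shows the box's top face with corners (165,30), (341,35), (332,146) and (170,142). The tips are at (254,210), so nothing is in the way. I'll cast these corners onto z = 110.

```bash
python3 - <<'E'
from h import *
m=env.camera_model("wrist")
for p in[(165,30),(341,35),(332,146),(170,142)]:print(onz(m,*p,110).round(1))
print(st())
E
```

```text
[ 389.5 -159.5  110. ]
[ 545.4 -163.   110. ]
[ 544.5 -260.7  110. ]
[ 386.8 -257.2  110. ]
{'time_s': 2.0, 'ee_pos': [468.1, -306.6, 213.5], 'ee_rot': [179.9, -0.1, 90.2], 'force': [2.8, 1.4, 0.3], 'gripper_width': 0.8, 'qpos': [-34.5, 16.9, 91.7, 0.2, 71.3, -34.7]}
```

```bash
python3 -m jog '{"jaw":[0,0,0,0,0,0,0,0,0],"slide":[[0,0,0.8],[0,0,0.8],[0,0,0.8],[0,0,0.8],[0,0,0.75],[0.5,0,0],[0.3,0,0],[0.2,0,0],[0.1,0,0]],"spin":[0,0,0,0,0,0,0,0,0]}'
python3 -m jog '{"jaw":[0,0,0,0,0,0,0,0,0,0],"slide":[[0.15,0,-0.05],[0.15,0,-0.15],[0.25,0,-0.2],[0.3,0,-0.25],[0.3,0,-0.25],[0.35,0,-0.2],[0.35,0,-0.15],[0.35,0,-0.1],[0,0,0],[0,0,0]],"spin":[0,0,0,0,0,0,0,0,0,0]}'
python3 - <<'E'
from h import *
print(st());a=env.grab_frame("side");save(np.hstack([cv2.resize(a[130:230,200:320],(480,400)),env.grab_frame("wrist")[:,:300][:400].repeat(1,0) if 0 else cv2.resize(env.grab_frame("wrist"),(320,400))]),"p1")
E
```

```text
time_s: 2.95
ee_pos: [465.4, -277.3, 97.0]
ee_rot: [179.8, 0.2, 90.1]
force: [0.1, -1.9, -0.7]
gripper_width: 0.1
gripper_force: 1.0
time_s: 3.95
ee_pos: [464.4, -210.9, 135.9]
ee_rot: [-180.0, 0.0, 90.0]
force: [1.0, -0.9, 1.1]
gripper_width: 0.3
gripper_force: 0.4
{'time_s': 4.0, 'ee_pos': [464.4, -210.9, 135.9], 'ee_rot': [-180.0, 0.0, 90.0], 'force': [1.0, -0.9, 1.1], 'gripper_width': 0.3, 'qpos': [-25.7, 16.3, 104.8, -0.0, 58.9, -25.7]}
```

View pics/p1.png

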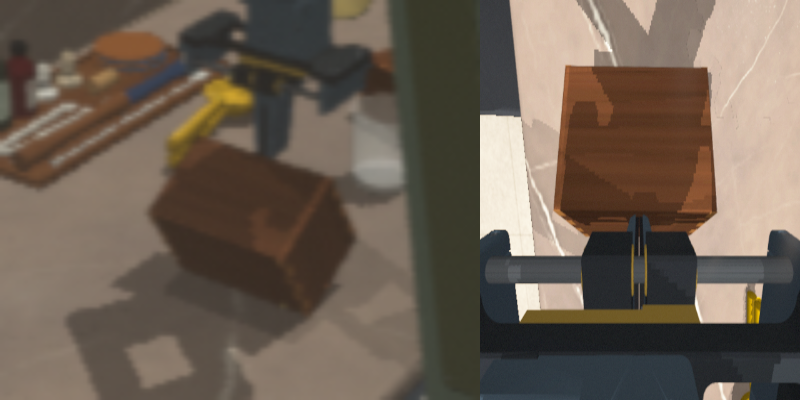

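The box is tipped about 30°, its edge leaning at (150,210)–(310,310) in the side crop, with the tip still on its upper edge at (270,150). Pushing on over the balance point.

```bash
python3 -m jog '{"jaw":[0,0,0,0,0,0,0,0,0,0],"slide":[[0.3,0,-0.1],[0.3,0,-0.05],[0.3,0,0],[0.3,0,0],[0.2,0,0],[0,0,0],[0,0,0],[0,0,0],[0,0,0],[0,0,0]],"spin":[0,0,0,0,0,0,0,0,0,0]}'
python3 - <<'E'
from h import *
a=env.grab_frame("side");b=env.grab_frame("wrist");save(b,"w2");save(np.hstack([cv2.resize(a[130:230,200:320],(480,400)),cv2.resize(b,(320,400))]),"p2")
E
```

```text
time_s: 5.05
ee_pos: [464.4, -169.4, 140.4]
ee_rot: [180.0, 0.0, 90.0]
force: [-0.9, -0.1, 0.1]
gripper_width: 0.8
gripper_force: 0.0
```

View pics/p2.png

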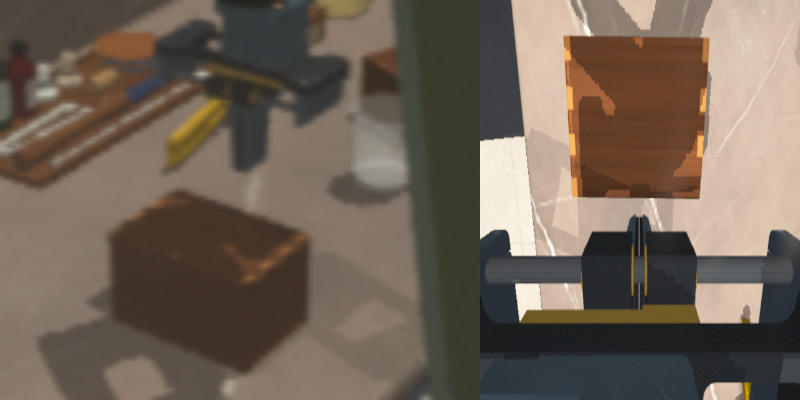

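The box now rests flat on its side. In wrist pixels, the near edge of its top runs from (147,186) to (355,190) and the far edge sits at row 35.

```bash
python3 - <<'E'
from h import *
m=env.camera_model("wrist")
for p in[(134,35),(365,36),(355,190),(147,187)]:print(onz(m,*p,100).round(1))
print(st())
E
```

```text
[382.8 -42.9 100. ]
[540.4 -43.6 100. ]
[ 543.5 -152.1  100. ]
[ 381.2 -149.6  100. ]
{'time_s': 5.2, 'ee_pos': [464.4, -169.4, 140.4], 'ee_rot': [-180.0, 0.0, 90.0], 'force': [-0.3, -0.6, 0.3], 'gripper_width': 0.7, 'qpos': [-21.4, 14.7, 106.4, -0.0, 58.9, -21.3]}
```

```bash
python3 -m jog '{"jaw":[0,0,0,0,0,0,0,0],"slide":[[-0.7,0,0],[0,0,0.8],[0,0,0.92],[0.4,0,0],[0.25,0,0],[0.2,0,0],[0.1,0,-0.05],[0.1,0,-0.05]],"spin":[0,0,0,0,0,0,0,0]}'
python3 -m jog '{"jaw":[0,0,0,0,0,0,0,0,0,0],"slide":[[0.2,0,-0.15],[0.25,0,-0.2],[0.3,0,-0.25],[0.3,0,-0.22],[0.35,0,-0.22],[0.35,0,-0.18],[0.35,0,-0.15],[0.35,0,-0.1],[0,0,0],[0,0,0]],"spin":[0,0,0,0,0,0,0,0,0,0]}'
python3 - <<'E'
from h import *
a=env.grab_frame("side");b=env.grab_frame("wrist");save(b,"w3");save(np.hstack([cv2.resize(a[130:230,200:320],(480,400)),cv2.resize(b,(320,400))]),"p3")
E
```

```text
time_s: 5.95
ee_pos: [465.2, -158.7, 93.0]
ee_rot: [179.9, 0.1, 90.0]
force: [0.1, -2.4, 0.3]
gripper_width: 0.5
gripper_force: 1.0
time_s: 6.95
ee_pos: [464.3, -84.9, 135.8]
ee_rot: [-180.0, 0.0, 90.0]
force: [0.6, -0.7, 0.8]
gripper_width: 0.5
gripper_force: 0.2
```

View pics/p3.png

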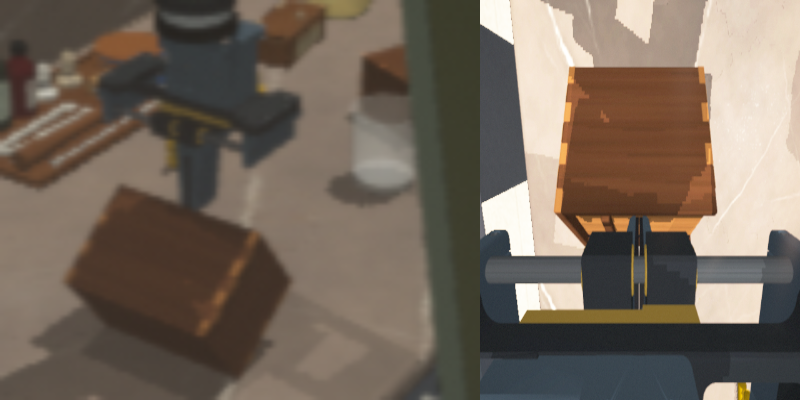

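Tipped about 35°: in the side crop the box edge runs from (70,280) to (240,375), and the tip is at the top edge. Pushing on over the balance point, then lifting to look.

```bash
python3 -m jog '{"jaw":[0,0,0,0,0,0,0,0,0,0],"slide":[[0.3,0,-0.1],[0.3,0,-0.05],[0.3,0,0],[0.3,0,0],[0.3,0,0],[0,0,0],[0,0,0],[0,0,0],[0,0,0],[0,0,0]],"spin":[0,0,0,0,0,0,0,0,0,0]}'
python3 -m jog '{"jaw":[40,40,40,40,40],"slide":[[0,0,-0.8],[-0.5,0,-0.8],[-0.5,0,-0.8],[0,0,-0.5],[0,0,0]],"spin":[0,0,0,0,0]}'
python3 - <<'E'
from h import *
b=env.grab_frame("wrist");save(b,"w4");np.save("m4.npy",env.camera_model("wrist"),allow_pickle=True);print(st())
E
```

```text
time_s: 8.05
ee_pos: [464.4, -40.5, 140.4]
ee_rot: [180.0, 0.0, 90.0]
force: [0.1, -0.4, 0.2]
gripper_width: 0.4
gripper_force: 0.0
time_s: 8.55
ee_pos: [465.7, -70.9, 229.5]
ee_rot: [179.7, 0.1, 89.9]
force: [-0.1, 0.2, -0.1]
gripper_width: 37.7
gripper_force: 0.0
{'time_s': 8.6, 'ee_pos': [464.8, -70.5, 228.0], 'ee_rot': [179.9, 0.0, 90.0], 'force': [0.1, 1.0, -1.0], 'gripper_width': 39.3, 'qpos': [-10.0, 8.2, 101.2, 0.0, 70.5, -10.0]}
```

View pics/w4.png

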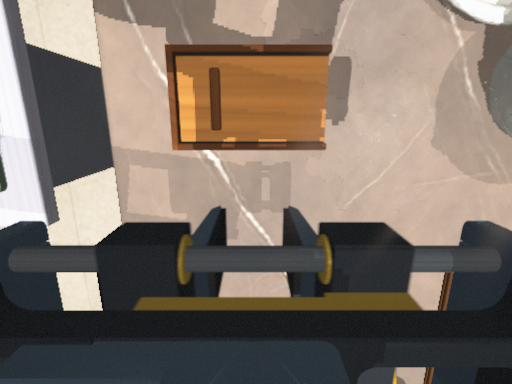

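The box now stands lid up. Its rim corners are at (166,45), (331,45), (326,150) and (173,150). The finger bar runs from (215,68) to (216,130), centred at about (215,99).

```bash
python3 - <<'E'
from h import *
m=np.load("m4.npy",allow_pickle=True).item()
for p in[(166,45),(331,45),(326,150),(173,150)]:print(onz(m,*p,110).round(1))
for p in[(215,68),(216,130),(210,99),(221,99)]:print(onz(m,*p,109).round(1))
# jigger in top pic etc later
E
```

```text
[382.5  67.9 110. ]
[537.8  67.8 110. ]
[539.4 -30.5 110. ]
[381.7 -30.3 110. ]
[427.7  48.  109. ]
[426.6 -10.3 109. ]
[421.8  19.6 109. ]
[432.6  19.6 109. ]
```

```bash
python3 -m jog '{"jaw":[34,34,34,34,34,34,34,34,34],"slide":[[0.75,-0.32,0],[0.75,-0.32,0],[0.75,-0.31,0],[0.73,-0.31,0],[0,0,0.9],[0,0,0.9],[0,0,0.9],[0,0,0.8],[0,0,0]],"spin":[0,0,0,0,0,0,0,0,0]}' 8
python3 - <<'E'
from h import *
import time
b=env.grab_frame("wrist");save(np.vstack([b[100:300]]),"w5");print(st())
E
```

```text
time_s: 9.5
ee_pos: [423.0, 19.3, 118.8]
ee_rot: [-179.5, 0.0, 90.0]
force: [-0.3, -0.3, 0.7]
gripper_width: 33.8
gripper_force: 0.0
{'time_s': 9.6, 'ee_pos': [424.7, 19.3, 120.7], 'ee_rot': [-179.7, 0.0, 90.0], 'force': [0.8, -0.1, 0.3], 'gripper_width': 34.2, 'qpos': [1.1, 10.2, 115.9, -0.0, 54.2, 1.0]}
```

View pics/w5.png

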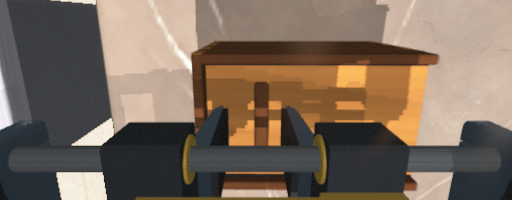

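Wrist crop: the fingers at x=215 and x=292 straddle the bar at (261,115), which lies about 3 mm to +x of their middle. I'll shift +x 3 mm, go down, close on the bar and slide the lid open.

```bash
python3 -m jog '{"jaw":[34,34,34,12,5,5,5,5],"slide":[[0,0.1,0.2],[0,0,0.2],[0,0,0.13],[0,0,0],[0,0,0],[0,0,0],[0,0,0],[0,0,0]],"spin":[0,0,0,0,0,0,0,0]}' 8
python3 -m jog '{"jaw":[5,5,5,5,5,5,5,5,5,5],"slide":[[0,0.2,0],[0,0.35,0],[0,0.4,0],[0,0.4,0],[0,0.4,0],[0,0.4,0],[0,0.35,0],[0,0.25,0],[0,0.15,0],[0,0,0]],"spin":[0,0,0,0,0,0,0,0,0,0]}'
```

```text
time_s: 10.35
ee_pos: [429.4, 19.2, 106.7]
ee_rot: [-180.0, 0.0, 90.0]
force: [-1.4, -0.3, 2.7]
gripper_width: 9.8
gripper_force: 8.0
time_s: 11.35
ee_pos: [518.4, 19.2, 106.7]
ee_rot: [179.8, 0.0, 90.0]
force: [0.7, 0.8, 3.7]
gripper_width: 9.8
gripper_force: 8.0
```

```bash
python3 -m jog '{"jaw":[34,34,34,60,91,91,91,91,91,91],"slide":[[0,0,0],[0,0,0],[0,0,-0.9],[0,0,-0.9],[0.4,0,-0.9],[0.8,-0.3,-0.9],[0.9,-0.3,-0.5],[0.9,-0.3,0],[0.9,0,0],[0,0,0]],"spin":[0,0,0,0,0,0,0,0,0,0]}'
python3 - <<'E'
from h import *
print(st())
m=env.camera_model("wrist");f=env.grab_frame("wrist");save(f,"w6")
mt=env.camera_model("top");t=env.grab_frame("top");save(t,"t6")
p=proj(m,np.array([488,245,84.]));print("expect",p)
hsv=cv2.cvtColor(f,cv2.COLOR_RGB2HSV);print(hsv[20:60:10,100:400:60].reshape(-1,3).tolist())
k=((hsv[...,1]<40)).astype(np.uint8);k[190:]=0
for c in cv2.findContours(k,0,2)[0]:
    if cv2.contourArea(c)>80:
        r=cv2.boundingRect(c);print(r,cv2.contourArea(c),onz(m,r[0]+r[2]/2,r[1]+r[3]/2,84).round())
E
```

```text
time_s: 12.35
ee_pos: [488.9, 138.6, 229.3]
ee_rot: [-180.0, -0.1, 90.2]
force: [0.1, -0.1, -0.8]
gripper_width: 86.9
gripper_force: 0.0
{'time_s': 12.4, 'ee_pos': [488.9, 138.6, 229.3], 'ee_rot': [-180.0, -0.1, 90.2], 'force': [0.1, -0.1, -0.8], 'gripper_width': 86.9, 'qpos': [14.5, 11.7, 96.6, 0.1, 71.7, 14.3]}
expect [253.33380025  84.79735839]
[[14, 47, 108], [13, 54, 108], [14, 55, 115], [13, 49, 99], [14, 55, 145], [12, 50, 101], [14, 54, 103], [13, 53, 102], [13, 47, 97], [12, 50, 154], [14, 48, 101], [10, 53, 102], [13, 60, 102], [9, 49, 99], [12, 51, 135], [13, 58, 101], [14, 56, 104], [11, 54, 100], [8, 46, 100], [9, 48, 101]]
(0, 145, 102, 45) 3781.0 [256. 155.  84.]
(237, 54, 38, 48) 1367.5 [491. 252.  84.]
(362, 0, 150, 190) 25857.0 [685. 235.  84.]
```

```bash
python3 - <<'E'
from h import *
m=env.camera_model("wrist")
print(onz(m,256,54,84)-[0,21.5,0], onz(m,256,102,0)+[0,21.5,0], onz(m,237,72,84),onz(m,275,72,84))
f=cv2.imread("pics/w6.png");s=cv2.cvtColor(f,cv2.COLOR_BGR2HSV)[...,1]
k=(s<40)[50:106,230:282]
for i in range(0,56,4):print(50+i,np.where(k[i])[0][[0,-1]]+230 if k[i].any() else None)
E
```

```text
[491.0605939  250.80421751  84.        ] [491.6531827  251.06967463   0.        ] [471.10625726 254.95082688  84.        ] [511.10816405 254.99103823  84.        ]
50 None
54 [251 261]
58 [245 268]
62 [240 271]
66 [238 273]
70 [237 274]
74 [237 274]
78 [237 274]
82 [238 273]
86 [240 271]
90 [241 270]
94 [243 268]
98 [247 264]
102 None
```

```bash
python3 -m jog '{"jaw":[91,91,91,91,91,91,91,91,91,91],"slide":[[0.9,0.07,0],[0.95,0,0],[0.95,0,0],[0.95,0,0.3],[0,0,0.95],[0,0,0.95],[0,0,0.95],[0,0,0.95],[0,0,0.95],[0,0,0.65]],"spin":[0,0,0,0,0,0,0,0,0,0]}' 12
python3 -m jog '{"jaw":[60,43,38,38,38,38],"slide":[[0,0,0],[0,0,0],[0,0,0],[0,0,0],[0,0,0],[0,0,0]],"spin":[0,0,0,0,0,0]}' 12
python3 -m jog '{"jaw":[38,38,38,38,38,38,38,38],"slide":[[0,0,-0.6],[0,0,-0.8],[0,0,-0.8],[0,0,-0.8],[0,0,-0.8],[0,0,-0.8],[0,0,-0.6],[0,0,0]],"spin":[0,0,0,0,0,0,0,0]}'
python3 - <<'E'
from h import *
print(st());m=env.camera_model("top");f=env.grab_frame("wrist");save(f,"w7")
E
```

```text
time_s: 13.45
ee_pos: [491.0, 246.8, 56.3]
ee_rot: [-179.8, 0.1, 89.9]
force: [-1.1, 0.1, -0.5]
gripper_width: 91.1
gripper_force: 0.0
time_s: 14.05
ee_pos: [492.0, 248.8, 59.1]
ee_rot: [179.9, -0.0, 90.0]
force: [0.6, -0.8, 0.0]
gripper_width: 45.8
gripper_force: 0.0
time_s: 14.85
ee_pos: [493.0, 249.4, 217.2]
ee_rot: [179.7, -0.1, 90.0]
force: [0.9, 0.7, -1.7]
gripper_width: 39.0
gripper_force: 12.0
{'time_s': 14.8, 'ee_pos': [493.0, 249.4, 217.2], 'ee_rot': [179.7, -0.1, 90.0], 'force': [0.9, 0.7, -1.7], 'gripper_width': 39.0, 'qpos': [25.6, 16.0, 92.5, -0.0, 71.1, 25.6]}
```

The lift started before the fingers had fully closed, so the grip height is uncertain. I'll set the jigger back down by feel and regrip with more dwell.

```bash
python3 -m jog '{"jaw":[38,38,38,38,38,38,38],"slide":[[0,0,0.7],[0,0,0.9],[0,0,0.9],[0,0,0.9],[0,0,0.7],[0,0,0.4],[0,0,0]],"spin":[0,0,0,0,0,0,0]}'
for i in 1 2 3; do python3 -m jog '{"jaw":[38,38],"slide":[[0,0,0.13],[0,0,0]],"spin":[0,0]}'; done
```

```text
time_s: 15.6
ee_pos: [489.9, 247.8, 77.0]
ee_rot: [-179.7, 0.1, 90.0]
force: [-0.5, 0.2, -1.1]
gripper_width: 38.8
gripper_force: 12.0
time_s: 15.8
ee_pos: [492.1, 248.9, 76.1]
ee_rot: [179.9, -0.0, 90.0]
force: [0.1, -0.2, -1.3]
gripper_width: 39.0
gripper_force: 12.0
time_s: 16.0
ee_pos: [493.1, 249.3, 73.0]
ee_rot: [179.8, -0.1, 90.0]
force: [1.2, 1.0, 1.6]
gripper_width: 38.7
gripper_force: 12.0
time_s: 16.2
ee_pos: [493.2, 249.6, 70.3]
ee_rot: [179.8, -0.1, 90.0]
force: [-0.5, 0.1, 9.6]
gripper_width: 39.0
gripper_force: 12.1
```

```bash
python3 -m jog '{"jaw":[60,80,80,80,80,80,50,40,38,38],"slide":[[0,0,0],[0,0,0],[0,0,0],[0,0,0.25],[0,0,0.25],[0,0,0],[0,0,0],[0,0,0],[0,0,0],[0,0,0]],"spin":[0,0,0,0,0,0,0,0,0,0]}'
python3 -m jog '{"jaw":[38,38,38,38,38,38],"slide":[[0,0,0],[0,0,0],[0,0,0],[0,0,0],[0,0,0],[0,0,0]],"spin":[0,0,0,0,0,0]}'
```

```text
time_s: 17.2
ee_pos: [491.9, 248.8, 53.0]
ee_rot: [180.0, -0.0, 90.0]
force: [0.9, -0.0, 0.7]
gripper_width: 50.9
gripper_force: 0.0
time_s: 17.8
ee_pos: [491.9, 248.8, 53.0]
ee_rot: [180.0, -0.0, 90.0]
force: [0.3, -0.7, 1.4]
gripper_width: 40.0
gripper_force: 12.0
```

```bash
python3 -m jog '{"jaw":[38,38,38,38,38,38,38,38],"slide":[[0,0,-0.5],[0,0,-0.9],[0,0,-0.9],[0,0,-0.9],[0,0,-0.9],[0,0,-0.9],[0,0,-0.9],[0,0,0]],"spin":[0,0,0,0,0,0,0,0]}'
python3 -m jog '{"jaw":[38,38,38,38,38,38,38,38,38,38],"slide":[[-0.6,-0.2,0],[-0.9,-0.3,0],[-0.9,-0.3,0],[-0.9,-0.3,0],[-0.9,-0.3,0],[-0.9,-0.3,0],[-0.9,-0.3,0],[-0.9,0,0],[-0.9,0,0],[-0.9,0,0]],"spin":[0,0,0,0,0,0,0,0,0,0]}'
python3 -m jog '{"jaw":[38,38,38,38,38],"slide":[[-0.9,0,0],[-0.7,0,0],[-0.5,0,0],[0,0,0],[0,0,0]],"spin":[0,0,0,0,0]}'
python3 - <<'E'
from h import *
print(st());np.save("m8.npy",env.camera_model("wrist"),allow_pickle=True);save(env.grab_frame("wrist"),"w8")
E
```

```text
time_s: 18.6
ee_pos: [493.3, 249.6, 233.2]
ee_rot: [179.6, -0.2, 90.0]
force: [0.3, 0.0, -1.5]
gripper_width: 39.6
gripper_force: 11.9
time_s: 19.6
ee_pos: [429.3, -13.9, 227.9]
ee_rot: [-179.7, 0.0, 90.0]
force: [0.5, -0.0, -1.7]
gripper_width: 40.1
gripper_force: 11.9
time_s: 20.1
ee_pos: [430.2, -75.3, 228.5]
ee_rot: [-179.8, -0.1, 89.9]
force: [0.6, 0.7, -1.0]
gripper_width: 39.9
gripper_force: 11.9
{'time_s': 20.1, 'ee_pos': [430.2, -75.3, 228.5], 'ee_rot': [-179.8, -0.1, 89.9], 'force': [0.6, 0.7, -1.0], 'gripper_width': 39.9, 'qpos': [-11.4, 5.2, 104.6, 0.0, 70.3, -11.4]}
```

View pics/w8.png

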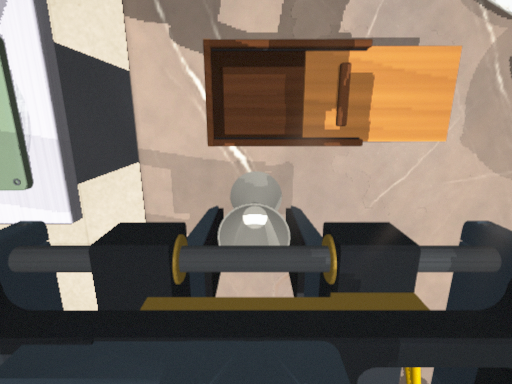

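The box stands upright with its lid open: rim corners (204,41), (369,41), (361,146) and (209,146), the lid's trailing edge at column 304 and the bar at (344,94). The jigger hangs straight in the grip at (255,215).

```bash
python3 - <<'E'
from h import *
m=np.load("m8.npy",allow_pickle=True).item()
for p in[(204,41),(369,41),(361,146),(209,146)]:print(onz(m,*p,110).round(1))
print("bar",onz(m,344,94,109).round(1),"lid edge",onz(m,304,94,101).round(1), "jig rim", onz(m,255,240,228.5+31)[:2])
E
```

```text
[383.2  66.9 110. ]
[538.2  66.6 110. ]
[540.  -31.1 110. ]
[383.7 -30.9 110. ]
bar [518.8  19.6 109. ] lid edge [480.8  20.3 101. ] jig rim [431.04781601 -67.80725961]
```

```bash
python3 -m jog '{"jaw":[38,38,38,38,38,38,38,38,38,38],"slide":[[0.7,0.07,0],[0.9,0,0],[0.9,0,0],[0.5,0,0],[0,0,0],[0,0,0.7],[0,0,0.7],[0,0,0.7],[0,0,0.7],[0,0,0]],"spin":[0,0,0,0,0,0,0,0,0,0]}'
python3 -m jog '{"jaw":[38,38,38,38,38,38,38,38,38],"slide":[[0,0,0.5],[0,0,0.5],[0,0,0.5],[0,0,0.5],[0,0,0.3],[0,0,0.2],[0,0,0],[0,0,0],[0,0,0]],"spin":[0,0,0,0,0,0,0,0,0]}'
```

```text
time_s: 21.15
ee_pos: [431.3, 14.4, 143.4]
ee_rot: [-179.6, 0.0, 90.0]
force: [0.6, -1.2, -0.9]
gripper_width: 40.0
gripper_force: 11.9
time_s: 22.05
ee_pos: [434.4, 14.7, 71.5]
ee_rot: [179.9, 0.0, 90.0]
force: [0.1, -0.5, -0.9]
gripper_width: 39.9
gripper_force: 11.9
```

```bash
for i in 1 2; do python3 -m jog '{"jaw":[38,38],"slide":[[0,0,0.13],[0,0,0]],"spin":[0,0]}'; done;  python3 -m jog '{"jaw":[38,38],"slide":[[0,0,0.08],[0,0,0]],"spin":[0,0]}'
```

```text
time_s: 22.25
ee_pos: [433.6, 14.7, 66.8]
ee_rot: [-180.0, 0.0, 90.0]
force: [0.6, -0.4, -1.6]
gripper_width: 39.9
gripper_force: 11.9
time_s: 22.45
ee_pos: [433.4, 14.7, 62.6]
ee_rot: [-179.9, 0.0, 90.0]
force: [-0.3, 0.1, -1.0]
gripper_width: 40.0
gripper_force: 11.9
time_s: 22.65
ee_pos: [433.6, 14.7, 60.4]
ee_rot: [-180.0, 0.0, 90.0]
force: [0.3, 0.2, -1.4]
gripper_width: 39.8
gripper_force: 11.9
```

```bash
for i in 1 2; do python3 -m jog '{"jaw":[38,38],"slide":[[0,0,0.06],[0,0,0]],"spin":[0,0]}'; done
```

```text
time_s: 22.85
ee_pos: [434.6, 14.7, 59.4]
ee_rot: [179.9, 0.0, 90.0]
force: [0.3, 0.7, 3.2]
gripper_width: 40.0
gripper_force: 12.0
time_s: 23.05
ee_pos: [434.9, 14.7, 58.3]
ee_rot: [179.8, 0.0, 90.0]
force: [-1.7, -0.8, 10.6]
gripper_width: 39.8
gripper_force: 12.1
```

```bash
python3 -m jog '{"jaw":[53,53,53,53,53,53,53,53,53],"slide":[[0,0,-0.05],[0,0,0],[0,0,0],[0,0,0],[0,0,-0.3],[0,0,-0.8],[0,0,-0.9],[0,0,-0.9],[0,0,-0.7]],"spin":[0,0,0,0,0,0,0,0,0]}'
python3 -m jog '{"jaw":[34,34,34,34,34],"slide":[[-0.8,0,-0.8],[-0.8,0,-0.8],[-0.8,0,-0.1],[-0.6,0,0],[0,0,0]],"spin":[0,0,0,0,0]}'
python3 - <<'E'
from h import *
print(st());m=env.camera_model("wrist");f=env.grab_frame("wrist");save(f,"w9")
# expected jigger rim centre if upright on the floor
print("expect rim",proj(m,np.array([434,17,91.])),proj(m,np.array([434-21,17,91.])),proj(m,np.array([434+21,17,91.])))
s=cv2.cvtColor(f,cv2.COLOR_RGB2HSV)[...,1];k=(s<45).astype(np.uint8);k[200:]=0
for c in cv2.findContours(k,0,2)[0]:
    if cv2.contourArea(c)>80:
        r=cv2.boundingRect(c);print(r,cv2.contourArea(c),cv2.fitEllipse(c),onz(m,r[0]+r[2]/2,r[1]+r[3]/2,91).round())
E
```

```text
time_s: 23.95
ee_pos: [434.2, 14.7, 168.7]
ee_rot: [179.9, 0.0, 90.0]
force: [1.0, 0.9, 0.0]
gripper_width: 53.0
gripper_force: 0.0
time_s: 24.45
ee_pos: [433.8, -76.8, 218.3]
ee_rot: [179.9, 0.0, 89.8]
force: [1.0, 0.4, -0.8]
gripper_width: 34.2
gripper_force: 0.0
{'time_s': 24.4, 'ee_pos': [433.8, -76.8, 218.3], 'ee_rot': [179.9, 0.0, 89.8], 'force': [1.0, 0.4, -0.8], 'gripper_width': 34.2, 'qpos': [-11.5, 5.9, 105.4, -0.0, 68.6, -11.3]}
expect rim [253.61527554  95.71424166] [232.89958715  95.77709605] [274.32888865  95.65139357]
(224, 145, 29, 37) 203.5 ((237.2101593017578, 158.86524963378906), (8.42762565612793, 46.64873504638672), 145.78445434570312) [417. -52.  91.]
(235, 67, 40, 46) 1318.5 ((254.69981384277344, 89.16069030761719), (37.97818374633789, 44.237159729003906), 1.6351675987243652) [435.  22.  91.]
(166, 38, 33, 59) 221.5 ((186.95199584960938, 72.73790740966797), (6.669984340667725, 68.50804901123047), 149.2073211669922) [364.  44.  91.]
(366, 0, 45, 40) 626.0 ((392.1324462890625, 19.271400451660156), (36.67060852050781, 43.9854621887207), 93.4538345336914) [563.  85.  91.]
(0, 0, 137, 200) 24806.5 ((-5.471405029296875, -1089.43798828125), (81.64799499511719, 1316.5198974609375), 0.0) [246.  13.  91.]
```

The jigger blob (40x46 px, centred on (435,~18)) matches an upright jigger on the floor. Now to the bar, to close the lid.

```bash
python3 -m jog '{"jaw":[34,34,34,34,34,34,34,34,34],"slide":[[0.8,0.7,0],[0.8,0.7,0],[0.8,0.7,0],[0.79,0.72,0],[0,0,0.8],[0,0,0.9],[0,0,0.9],[0,0,0.65],[0,0,0]],"spin":[0,0,0,0,0,0,0,0,0]}' 8
python3 -m jog '{"jaw":[34,34,34,12,5,5,5,5,5,5],"slide":[[0,0,0.2],[0,0,0.2],[0,0,0.09],[0,0,0],[0,0,0],[0,0,0],[0,0,0],[0,0,0],[0,0,0],[0,0,0]],"spin":[0,0,0,0,0,0,0,0,0,0]}' 8
```

```text
time_s: 25.4
ee_pos: [515.9, 21.5, 117.4]
ee_rot: [-179.6, -0.0, 90.1]
force: [-0.6, 0.2, -0.1]
gripper_width: 34.2
gripper_force: 0.0
time_s: 26.4
ee_pos: [518.6, 20.3, 105.7]
ee_rot: [180.0, 0.0, 90.0]
force: [-0.6, -0.6, 3.7]
gripper_width: 9.9
gripper_force: 8.0
```

```bash
python3 -m jog '{"jaw":[5,5,5,5,5,5,5,5,5,5],"slide":[[0,-0.2,0],[0,-0.35,0],[0,-0.4,0],[0,-0.4,0],[0,-0.4,0],[0,-0.4,0],[0,-0.35,0],[0,-0.25,0],[0,-0.2,0],[0,0,0]],"spin":[0,0,0,0,0,0,0,0,0,0]}'
python3 -m jog '{"jaw":[5,5,5],"slide":[[0,-0.1,0],[0,0,0],[0,0,0]],"spin":[0,0,0]}'
```

```text
time_s: 27.4
ee_pos: [427.9, 20.4, 105.6]
ee_rot: [-179.9, 0.0, 90.0]
force: [-1.1, -1.1, 8.6]
gripper_width: 10.1
gripper_force: 8.0
time_s: 27.7
ee_pos: [426.5, 20.4, 105.6]
ee_rot: [-180.0, 0.0, 90.0]
force: [0.7, -0.4, 6.9]
gripper_width: 10.0
gripper_force: 8.0
```

```bash
python3 -m jog '{"jaw":[30,30,30,30,30,30,30,30,30,30],"slide":[[0,0,0],[0,0,0],[0,0,-0.5],[0,0,-0.8],[0,0,-0.8],[-0.8,0.3,-0.8],[-0.8,0.3,-0.8],[-0.8,0.3,-0.4],[-0.7,0.3,0],[0,0,0]],"spin":[0,0,0,0,0,0,0,0,0,0]}'
python3 - <<'E'
from h import *
print(st());m=env.camera_model("wrist");f=env.grab_frame("wrist");save(f,"w10")
# expected (box centre 461,18, shut)
for n,p in(("bar",(427,18,109)),("wall out",(381,18,110)),("wall in top",(388,18,110)),("+x end",(541,18,101))):print(n,proj(m,np.array(p,float)).round(1))
r=int(proj(m,np.array([427,18,109.]))[1])
v=cv2.cvtColor(f,cv2.COLOR_RGB2HSV)[...,2]
print(r,np.median(v[r-4:r+5],0).astype(int)[130:350].tolist())
E
```

```text
time_s: 28.7
ee_pos: [463.1, -74.3, 227.8]
ee_rot: [-179.9, 0.0, 89.8]
force: [0.4, -0.1, -0.9]
gripper_width: 30.0
gripper_force: 0.0
{'time_s': 28.7, 'ee_pos': [463.1, -74.3, 227.8], 'ee_rot': [-179.9, 0.0, 89.8], 'force': [0.4, -0.1, -0.9], 'gripper_width': 30.0, 'qpos': [-10.5, 8.2, 101.2, -0.0, 70.6, -10.3]}
bar [217.1  96.8]
wall out [170.2  96.9]
wall in top [177.3  96.9]
+x end [330.6  97.1]
96 [211, 211, 211, 212, 210, 210, 210, 210, 210, 210, 209, 210, 209, 209, 210, 210, 210, 209, 209, 208, 207, 206, 206, 205, 204, 204, 205, 206, 206, 206, 206, 205, 206, 207, 208, 206, 207, 208, 209, 203, 179, 145, 143, 145, 147, 149, 132, 89, 47, 72, 183, 245, 246, 246, 246, 245, 246, 246, 246, 246, 245, 246, 245, 244, 235, 217, 171, 172, 172, 172, 171, 174, 173, 173, 174, 173, 172, 174, 173, 172, 172, 163, 120, 76, 83, 87, 90, 90, 92, 92, 91, 76, 89, 145, 172, 173, 173, 172, 172, 173, 172, 173, 175, 173, 172, 170, 174, 172, 172, 172, 172, 174, 173, 171, 172, 174, 172, 172, 173, 173, 173, 173, 172, 171, 173, 174, 174, 172, 172, 173, 172, 173, 172, 173, 172, 172, 173, 174, 172, 173, 172, 172, 173, 173, 173, 172, 171, 171, 172, 173, 171, 170, 170, 171, 172, 170, 171, 171, 171, 170, 170, 169, 171, 170, 169, 170, 170, 169, 170, 170, 169, 169, 169, 169, 168, 169, 169, 168, 168, 168, 168, 168, 168, 168, 168, 168, 167, 167, 168, 168, 166, 166, 167, 167, 167, 167, 166, 167, 166, 159, 140, 140, 140, 139, 139, 137, 137, 137, 136, 133, 131, 129, 127, 128, 129, 130, 131, 131, 131, 138]
```

```bash
python3 - <<'E'
from h import *
for n in("w4","w10"):
    v=cv2.cvtColor(cv2.imread(f"pics/{n}.png"),cv2.COLOR_BGR2HSV)[...,2].astype(float)
    p=np.median(v[92:101],0)
    print(n,"wallout",p[160:185].astype(int).tolist(),"bar",p[203:230].astype(int).tolist(),"end",p[318:336].astype(int).tolist())
E
```

```text
w4 wallout [209, 209, 208, 207, 207, 207, 206, 198, 171, 143, 150, 151, 152, 149, 129, 79, 48, 88, 188, 244, 244, 244, 245, 245, 245] bar [171, 170, 171, 169, 170, 171, 152, 92, 81, 87, 90, 92, 92, 95, 94, 87, 77, 112, 169, 170, 172, 170, 171, 169, 168, 168, 167] end [165, 166, 163, 165, 165, 164, 166, 166, 156, 139, 142, 139, 138, 135, 136, 138, 139, 137]
w10 wallout [206, 205, 206, 207, 208, 206, 207, 208, 209, 203, 179, 145, 143, 145, 147, 149, 132, 89, 47, 72, 183, 245, 246, 246, 246] bar [173, 174, 173, 172, 174, 173, 172, 172, 163, 120, 76, 83, 87, 90, 90, 92, 92, 91, 76, 89, 145, 172, 173, 173, 172, 172, 173] end [168, 168, 166, 166, 167, 167, 167, 167, 166, 167, 166, 159, 140, 140, 140, 139, 139, 137]
```

The bar sits the same distance from the end wall as when the lid was shut, within about 0.5 mm. The box hasn't shifted and the arm is clear, so I'm handing in.

```bash
python3 -c "
from workcell import env
print(env.job_done())"
```

```text
the job is handed in; nothing more can be done
None
```

I handed the job in at about 29 s; no verdict came back, but by my measurements the box stands lid up with the jigger upright inside and the lid shut to within about 1 mm, and I kept the arm clear of the glass and candle throughout (not re-measured at the end).

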